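# Screwdrivers from the level rack to the stepped stand, in order of length

## Robot

A 7-joint arm with a two-finger parallel gripper is mounted at the origin on a cart in front of the work surface, level with it; the furniture and walls round the work are solid. World frame = base frame: x ahead of the robot, y to its left, z up, the work surface at z = 0. Lengths are in m, angles in rad, forces in N, time in s.
With the tool pointing down it reaches from about 0.425 to 0.925 m from the base axis. Payload 6.8 kg.
Tool frame: the origin (TCP) lies at the very end of the fingers, on their centre line; the grasp point (between the pads) lies 19 mm behind it; z points along the fingers, y is the line along which they close (so a half turn about z gives the same grasp; the last joint's range is limited). The gripper opens to 85 mm and grips with 20 to 120 N. Pads are 22 mm wide; open, the fingers measure 114 mm over their backs; the gripper's body (76 mm by 85 mm) begins 54 mm behind the grasp point. The pads swing forward as they close: fully open they stand 13 mm farther back than shut.
Start: joints at [1.173, 0.477, 0.022, 1.555, -0.011, 1.109, -0.083], TCP at [0.193, -0.647, 0.231] pointing down, gripper open.
Joint ranges: [-2.96, 2.96], [-0.34, 2.1], [-1.41, 1.46], [0.24, 2.44], [-1.37, 4.51], [0.17, 1.92], [-2.96, 2.96]. Speed limits (rad/s): [2.39, 2.39, 3.14, 3.14, 3.14, 3.14, 3.14].

## Interface

Orientations are given as a unit quaternion [w, x, y, z].
In Python, from station import bot gives the robot as it stands.
- The arm moves only by the tool send_path, called after "Emit:" in YAML: its name, and indented under it one key for each argument. Schema: {"type":"object","properties":{"increments":{"type":"array","items":{"type":"object","properties":{"trans":{"type":"array","items":{"type":"number"},"minItems":3,"maxItems":3},"spin":{"type":"number"},"finger_gap":{"type":"number"}},"additionalProperties":false,"required":["finger_gap"]},"minItems":1,"maxItems":20},"clamp_n":{"type":"number"},"only":{"type":"string"},"quiet":{"type":"boolean"},"lines":{"type":"string"}},"required":["increments"],"additionalProperties":false}. increments is a list of rows, 1 to 20 of them, each an object with the fields trans (a list: dx, dy, dz in shares of 0.2 m (1.0 is 0.2 m)), spin (a turn about the tool's z in a scale on which 1.0 is pi rad), finger_gap (the opening from 0.0 (shut) to 1.0 (fully open)); a field left out counts as zero (the opening has to be given); each row shifts and turns the commanded pose from where the row before left it, along the tool's axes as they then stand; what a row does not reach is not made up. A row lasts 1/10 s, in which the tool goes at most 0.05 m and 0.15 rad, less where a joint would pass 70% of its speed; a pose out of reach is approached as far as the arm can. The fingers move at their own pace and stop on an object; clamp_n is the grip in N (left out, the last holds). Time passes only in rows, so rows that do not move let the fingers close. The tool returns the time, the measured TCP pose, the force, the opening and the grip force at its end. only (a regular expression) keeps the lines of the reply that match it, lines (a string "A,B") keeps lines A to B, and quiet returns only ok. Input that does not fit is refused with a message, and nothing moves.
- bot.get_obs(): the state, without advancing time (a new reading comes with each control period).
- bot.read_camera(name): name is "scene" or "top"; returns the picture (420x560x3 uint8, blue, green, red); there is no depth.
- bot.camera_info(name): a dict with "vertical_fov" (degrees; the focal length in pixels is half the picture's height over the tangent of half this angle, whatever the lens; pixels are square), "cx", "cy" (the principal point, pixels), "view" (4x4, takes a point from world to camera coordinates). Camera axes: x right, y up, looking along -z (the intrinsics and any distortion apply to the point x, -y, -z); pixel columns grow to the right and rows downward; lengths in m; the calibration is good to about 2 mm. A picture is of the moment at which its call begins. camera_info takes no time and is no camera call.
- bot.hand_in(): hands the job in; it is judged then, once.
The state is a dict: "t": time; "q": joint angles; "joint_vel": joint speeds; "joint_torque": joint torques, N m; "eef_pos": TCP position; "tool_rot": TCP orientation; "contact_force": force on the tool from outside, world axes, zero at the start; "torque": the same for the moment, N m; "gripper_width": opening from 0.0 (shut) to 1.0 (fully open); "grasp_force": force on a finger pad.
Only numpy, scipy, OpenCV 4.12 (cv2) and the standard library are available. Lean on these libraries where they do the work, as an engineer would, in place of code of your own. Each camera call takes 0.05 s, during which the arm holds its last target. There are 200 camera calls.

## Task

The four screwdrivers stand mixed up in the level rack. Move the whole row over to the stepped stand in order of length, the longest on the highest step and the shortest on the lowest, each standing upright with its handle seated fully down in its cup. Leave the dish of screws, the tape roll and the yellow bracket where they are.

Things in the scene. Friction and masses are not known exactly. Their poses are not given: they have to be found in the camera images.
- yellow_driver: Screwdriver, yellow handle, 211 mm, the longest; 52 g, stands handle up. Body +y runs from tip to handle end, origin at mid-length; its axis passes the origin 10.5 mm off on the +z side and leans 0.045 rad from +y to +z. Round handle, 23 to 27 mm thick, from y = +14.5 mm (its nose, a blunt cone) to +105 mm; bare shaft 6.5 mm thick, 120 mm from nose to tip (y = -106 mm).
- red_driver: Screwdriver, red handle, 189 mm, second longest; 52 g, stands handle up. Body +y runs from tip to handle end, origin at mid-length; its axis passes the origin 10.5 mm off on the +z side and leans 0.045 rad from +y to +z. Round handle, 22 to 26 mm thick, from y = +5.5 mm (its nose, a blunt cone) to +94 mm; bare shaft 6 mm thick, 100 mm from nose to tip (y = -95 mm).
- blue_driver: Screwdriver, blue handle, 157 mm, third longest; 51 g, stands handle up. Body +y runs from tip to handle end, origin at mid-length; its axis passes the origin 9.7 mm off on the +z side and leans 0.045 rad from +y to +z. Round handle, 20 to 24 mm thick, from y = -3.5 mm (its nose, a blunt cone) to +78 mm; bare shaft 4.5 mm thick, 75 mm from nose to tip (y = -78 mm).
- black_driver: Screwdriver, black (red-ended) handle, 132 mm, the shortest; 51 g, stands handle up. Body +y runs from tip to handle end, origin at mid-length; its axis passes the origin 9.1 mm off on the +z side and leans 0.045 rad from +y to +z. Round handle, 18 to 21 mm thick, from y = -11 mm (its nose, a blunt cone) to +66 mm; bare shaft 3.3 mm thick, 55 mm from nose to tip (y = -66 mm).
- stepped_stand: Brown wooden stand, fixed, 62 x 230 mm, four steps along y. Origin: centre of underside. Each step has a black cup at x = 0 over a 9 mm bore down to the table: y = +84, +28, -28, -84 mm, wood top z = 126, 106, 83, 64 mm. Cup: cone 26 mm wide at the rim (8.5 mm above the wood), 9 mm at the wood. Seated, the nose is 8 mm below the rim; each bore is 6 to 9 mm deeper than its own driver's shaft.
- level_rack: Level rack, fixed: pale wooden beam 50 mm thick on two dark steel feet, 62 x 232 mm, top z = 126 mm. Origin: centre of its underside, row along its y. Four cups and bores like the stand's at x = 0, y = +84, +28, -28, -84 mm, rims z = 134.5 mm. The drivers start here in any order, seated, up to 6 degrees off upright; handle ends reach z = 220 mm.
- parts_tin: Bystander: round shallow steel dish with screws, 83 mm across, 16 mm high, loose on the table. Origin: centre of its underside.
- tape_roll: Bystander: roll of black tape, 62 mm across, 19 mm high, lying loose on the table. Origin: centre of its underside.
- printed_bracket: Bystander: small yellow printed angle bracket, 28 x 40 x 14 mm, loose on the table. Origin: centre of its underside.

How it is judged:
By the outcome, as a careful person would: the job done as asked, in the order asked, and still so for the second after the job is handed in, with the robot touching nothing.
It also fails if it takes over 134 s, if anything falls off the work surface, if the arm or the gripper's body presses on something with over 40 N, if the wrist force passes 120 N, or if a joint passes its speed limit or range.

## Working session

There is one attempt and no reset: what is moved stays moved. The work goes in short steps, Python scripts to look and compute and a tool call to move; the robot and the scene stay as the last step left them, time stands still between calls to the robot, and variables do not carry over. Pictures are saved under pics/ and viewed, at most 14 in all, crops included, and the job is handed in when it is done.

```bash
ls; mkdir -p pics
```

Run:
```python
from station import bot
import cv2,json
for n in("scene","top"):
    cv2.imwrite(f"pics/{n}0.png",bot.read_camera(n)); print(n,bot.camera_info(n))
o=bot.get_obs();print(o)
```

```text
pics
station.py
scene {'vertical_fov': 55.01708656949527, 'cx': 282.71713090311215, 'cy': 203.89045671018124, 'view': array([[-0.89311139, -0.44954367, -0.01620303,  0.50274571],
       [ 0.33741485, -0.69329605,  0.63678239, -0.23767894],
       [-0.29749499,  0.56325046,  0.77087331, -1.08483799],
       [ 0.        ,  0.        ,  0.        ,  1.        ]])}
top {'vertical_fov': 46.9276163555512, 'cx': 279.43460068272674, 'cy': 201.24026122526934, 'view': array([[ 8.22807525e-03, -9.99964464e-01,  1.83550731e-03,
         1.65428137e-02],
       [ 9.78386180e-01,  8.42977651e-03,  2.06614186e-01,
        -5.67014150e-01],
       [-2.06622317e-01,  9.57979106e-05,  9.78420773e-01,
        -1.12418219e+00],
       [ 0.00000000e+00,  0.00000000e+00,  0.00000000e+00,
         1.00000000e+00]])}
{'t': 0.1, 'q': array([ 1.17288808,  0.47769781,  0.02233629,  1.55635793, -0.01149506,
        1.1092958 , -0.08307845]), 'joint_vel': array([ 0.00150051, -0.0025776 ,  0.00109789, -0.00228614,  0.00181126,
       -0.0011989 ,  0.00035179]), 'joint_torque': array([ 4.15664646e-03, -5.97764575e+01,  1.61378201e+00, -2.81954867e+01,
        1.28867256e-02,  5.04712109e-03,  2.10571937e-05]), 'eef_pos': array([ 0.19273226, -0.64634076,  0.23043371]), 'tool_rot': array([-7.96065794e-04,  9.89515861e-01,  1.44421939e-01, -1.76518342e-04]), 'contact_force': array([ 0.39181038,  0.08435397, -0.14083446]), 'torque': array([-0.02006036, -0.00171314, -0.01505671]), 'grasp_force': 0.0, 'gripper_width': 1.0037486718136062}
```

View pics/scene0.png

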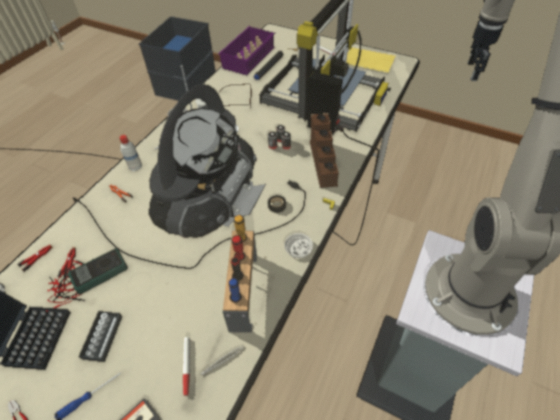

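View pics/top0.png

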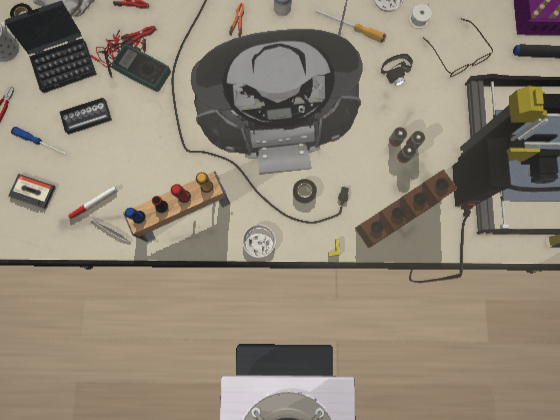

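The scene view shows the rack at about (240,280), stand at (323,150). In the top view the rack is at (178,203) with blue, black, red, yellow from left to right, and the stand at (405,208) next to the printer. I'll zoom in next.

Run:
```python
import cv2,numpy as np
s=cv2.imread("pics/scene0.png");t=cv2.imread("pics/top0.png")
def c(im,x,y,w,h,W,H): return cv2.resize(im[y:y+h,x:x+w],(W,H),interpolation=cv2.INTER_CUBIC)
a=np.hstack([c(t,345,160,120,90,400,300),c(t,115,160,120,90,400,300)])
b=np.hstack([c(s,270,100,120,90,400,300),c(s,190,210,100,75,400,300)])
cv2.imwrite("pics/crop1.png",np.vstack([a,b]))
```

```text
(no output)
```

View pics/crop1.png

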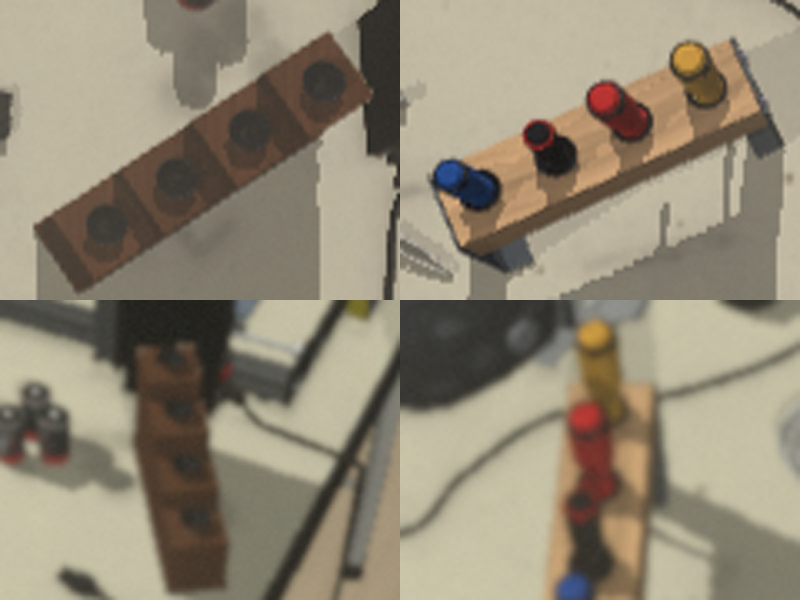

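Top left: the stand's cups, highest at the printer end. Top right: blue, black, red, yellow handles, leaning left. Next I'll triangulate cups and handle ends from these pixels.

Create h.py:
```python
import numpy as np,cv2
from station import bot
I={n:bot.camera_info(n) for n in("scene","top")}
def ray(n,p):
    i=I[n];f=210/np.tan(np.radians(i["vertical_fov"]/2));V=i["view"];R=V[:3,:3];U,_,W=np.linalg.svd(R)
    d=R.T@np.array([(p[0]-i["cx"])/f,-(p[1]-i["cy"])/f,-1]);return -R.T@V[:3,3],d/np.linalg.norm(d)
def plane(n,p,z):
    o,d=ray(n,p);return o+d*(z-o[2])/d[2]
def tri(ps,pt):
    A=0;b=0;rs=[ray("scene",ps),ray("top",pt)]
    for o,d in rs:
        M=np.eye(3)-np.outer(d,d);A=A+M;b=b+M@o
    x=np.linalg.solve(A,b);return x,[np.linalg.norm((np.eye(3)-np.outer(d,d))@(x-o)) for o,d in rs]
def proj(n,X):
    i=I[n];f=210/np.tan(np.radians(i["vertical_fov"]/2));c=i["view"]@np.append(X,1);return np.array([i["cx"]+f*c[0]/-c[2],i["cy"]-f*c[1]/-c[2]])
```

Run:
```python
from h import *
np.set_printoptions(precision=4,suppress=True)
u=lambda p,x0,y0,s:(x0+(p[0]+.5)/s-.5,y0+(p[1]+.5)/s-.5)
st=[(323,82),(250,131),(177,179),(106,224)];ss=[(172,60),(181,109),(189,164),(197,217)]
for a,b in zip(ss,st): print("cup",*tri(u(a,270,100,10/3),u(b,345,160,10/3)))
et=[(690-400,58),(205,100),(139,135),(50,175)];es=[(197,40),(188,118),(180,203),(175,290)]
for a,b in zip(es,et): print("end",*tri(u(a,190,210,4),u(b,115,160,10/3)))
for b in [(312,97),(237,130),(160,165),(85,198)]: print("rackcup",plane("top",u(b,115,160,10/3),.1345))
# rack top corners
for b in [(332,38),(360,125),(35,180),(65,247)]: print("rackcorner",plane("top",u(b,115,160,10/3),.126))
for b,z in [((328,32),.126),((373,96),.126),((36,228),.064),((80,292),.064)]: print("standcorner",plane("top",u(b,345,160,10/3),z))
```

```text
cup [ 0.5941 -0.3536  0.1307] [np.float64(0.0010373356968384096), np.float64(0.001037335696838392)]
cup [ 0.5626 -0.3058  0.1147] [np.float64(0.0007752358974168051), np.float64(0.0007752358974166632)]
cup [ 0.5325 -0.2589  0.092 ] [np.float64(0.000581430548062821), np.float64(0.0005814305480626958)]
cup [ 0.5026 -0.2108  0.075 ] [np.float64(0.0004440337601176838), np.float64(0.0004440337601177098)]
end [0.5861 0.1889 0.2081] [np.float64(0.0011379957810132295), np.float64(0.0011379957810134667)]
end [0.5587 0.2423 0.2102] [np.float64(0.0003127891648679803), np.float64(0.0003127891648682079)]
end [0.5388 0.2873 0.195 ] [np.float64(0.0005267774878559451), np.float64(0.0005267774878558376)]
end [0.5098 0.3403 0.203 ] [np.float64(0.00014919413224846897), np.float64(0.0001491941322483914)]
rackcup [0.5789 0.1852 0.1345]
rackcup [0.5552 0.2358 0.1345]
rackcup [0.5302 0.2872 0.1345]
rackcup [0.5069 0.3369 0.1345]
rackcorner [0.6235 0.1741 0.126 ]
rackcorner [0.5613 0.1525 0.126 ]
rackcorner [0.5206 0.3746 0.126 ]
rackcorner [0.4744 0.3507 0.126 ]
standcorner [ 0.6325 -0.3607  0.126 ]
standcorner [ 0.5866 -0.3892  0.126 ]
standcorner [ 0.5014 -0.1623  0.064 ]
standcorner [ 0.4554 -0.1927  0.064 ]
```

Run:
```python
import cv2,numpy as np
s=cv2.imread("pics/scene0.png");t=cv2.imread("pics/top0.png")
def c(im,x,y,w,h,W,H): return cv2.convertScaleAbs(cv2.resize(im[y:y+h,x:x+w],(W,H),interpolation=cv2.INTER_CUBIC),alpha=2)
cv2.imwrite("pics/crop2.png",np.hstack([c(t,420,80,140,150,400,429),c(s,260,0,140,150,400,429)]))
```

```text
(no output)
```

View pics/crop2.png

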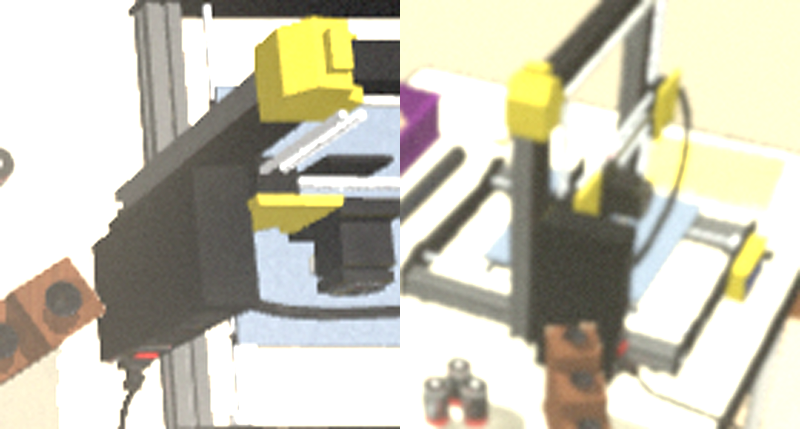

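The printer's black PSU box stands right behind the high step; its top edge runs in the top crop from (193,168) to (207,303), in the scene crop from (545,212) to (632,228). I'll triangulate its height.

Run:
```python
from h import *
s=400/140
u=lambda p,x0,y0:(x0+(p[0]+.5)/s-.5,y0+(p[1]+.5)/s-.5)
for a,b in [((232,228),(207,303)),((148,212),(193,168))]: print(tri(u(a,260,0),u(b,420,80)))
for b in [(102,358),(95,245)]:
  for z in (0,.02,.05): print("low",z,plane("top",u(b,420,80),z))
e=np.array([[.5941,-.3536],[.5626,-.3058],[.5325,-.2589],[.5026,-.2108]]);print(np.degrees(np.arctan2(*(e[3]-e[0])[::-1])))
```

```text
(array([ 0.56113325, -0.41651148,  0.24996644]), [np.float64(0.001848518931807203), np.float64(0.0018485189318072242)])
(array([ 0.6657499 , -0.41888738,  0.24074408]), [np.float64(0.0026419483162236977), np.float64(0.002641948316223634)])
low 0 [ 0.57344588 -0.4306802   0.        ]
low 0.02 [ 0.56931942 -0.42325057  0.02      ]
low 0.05 [ 0.56312974 -0.41210613  0.05      ]
low 0 [ 0.67893434 -0.43133522  0.        ]
low 0.02 [ 0.67307437 -0.42389483  0.02      ]
low 0.05 [ 0.66428441 -0.41273424  0.05      ]
122.64997382007063
```

Add to h.py:
```python
from scipy.spatial.transform import Rotation as Ro
def go(x,y,z,yaw=None,p=None,yaw0=None):
    "tool-axis shift from pose (or p,yaw0) to target; turn listed separately, done after shift"
    o=bot.get_obs();w=o["tool_rot"];R=Ro.from_quat([w[1],w[2],w[3],w[0]]).as_matrix()
    ya=np.arctan2(R[1,0],R[0,0])
    if p is not None:
        ya=np.radians(yaw0);R=np.array([[np.cos(ya),np.sin(ya),0],[np.sin(ya),-np.cos(ya),0],[0,0,-1]])
    P=o["eef_pos"] if p is None else np.array(p)
    d=R.T@(np.array([x,y,z])-P)
    t=0 if yaw is None else -((np.radians(yaw)-ya+np.pi)%(2*np.pi)-np.pi)
    print("shift",d.round(4),"len",np.linalg.norm(d).round(3),"turn",round(t,3),"pos",P.round(4),"yaw",np.degrees(ya).round(2))
```

Run:
```python
from h import *
go(.45,-.35,.31,115.4)
go(.583,.187,.30,p=[.45,-.35,.31],yaw0=115.4)
```

```text
shift [ 0.3312 -0.2106 -0.0793] len 0.4 turn -1.724 pos [ 0.1927 -0.6463  0.2304] yaw 16.61
shift [0.428  0.3505 0.01  ] len 0.553 turn 0 pos [ 0.45 -0.35  0.31] yaw 115.4
```

Careful with the scale: shifts go in shares of 0.2 m and turns go in shares of pi rad. That gives: 0.033 m is 0.165, -0.021 m is -0.105.

Emit:
send_path:
  increments:
    - {"trans":[0.165,-0.105,-0.04],"finger_gap":1}
    - {"trans":[0.165,-0.105,-0.04],"finger_gap":1}
    - {"trans":[0.165,-0.105,-0.04],"finger_gap":1}
    - {"trans":[0.165,-0.105,-0.04],"finger_gap":1}
    - {"trans":[0.165,-0.105,-0.04],"finger_gap":1}
    - {"trans":[0.165,-0.105,-0.04],"finger_gap":1}
    - {"trans":[0.165,-0.105,-0.04],"finger_gap":1}
    - {"trans":[0.165,-0.105,-0.04],"finger_gap":1}
    - {"trans":[0.165,-0.105,-0.04],"finger_gap":1}
    - {"trans":[0.165,-0.105,-0.04],"finger_gap":1}
  clamp_n: 40

```text
t: 1.1
eef_pos: [0.4497, -0.3499, 0.3113]
tool_rot: [-0.0, 0.99, 0.144, -0.0]
contact_force: [0.4, -0.4, -0.6]
gripper_width: 1.001
grasp_force: 0.0
```

Emit:
send_path:
  increments:
    - {"spin":-0.0457,"finger_gap":1}
    - {"spin":-0.0457,"finger_gap":1}
    - {"spin":-0.0457,"finger_gap":1}
    - {"spin":-0.0457,"finger_gap":1}
    - {"spin":-0.0457,"finger_gap":1}
    - {"spin":-0.0457,"finger_gap":1}
    - {"spin":-0.0457,"finger_gap":1}
    - {"spin":-0.0457,"finger_gap":1}
    - {"spin":-0.0457,"finger_gap":1}
    - {"spin":-0.0457,"finger_gap":1}
    - {"spin":-0.0457,"finger_gap":1}
    - {"spin":-0.0457,"finger_gap":1}
    - {"finger_gap":1}

```text
t: 2.4
eef_pos: [0.4488, -0.3512, 0.3109]
tool_rot: [-0.0, 0.534, 0.846, 0.0]
contact_force: [-0.4, -0.0, -0.1]
gripper_width: 1.003
grasp_force: 0.0
```

Run:
```python
from h import *
go(.583,.187,.30,115.4); print(bot.get_obs()["q"].round(2))
```

```text
shift [0.4282 0.3526 0.0111] len 0.555 turn 0.001 pos [ 0.4488 -0.3512  0.3109] yaw 115.47
[ 0.87  0.27 -0.38  1.69  0.1   1.21  0.9 ]
```

In the tool's units: 0.0357 m is 0.1785, 0.0294 m is 0.147.

Emit:
send_path:
  increments:
    - {"trans":[0.1785,0.147,0.005],"finger_gap":1}
    - {"trans":[0.1785,0.147,0.005],"finger_gap":1}
    - {"trans":[0.1785,0.147,0.005],"finger_gap":1}
    - {"trans":[0.1785,0.147,0.005],"finger_gap":1}
    - {"trans":[0.1785,0.147,0.005],"finger_gap":1}
    - {"trans":[0.1785,0.147,0.005],"finger_gap":1}
    - {"trans":[0.1785,0.147,0.005],"finger_gap":1}
    - {"trans":[0.1785,0.147,0.005],"finger_gap":1}
    - {"trans":[0.1785,0.147,0.005],"finger_gap":1}
    - {"trans":[0.1785,0.147,0.005],"finger_gap":1}
    - {"trans":[0.1785,0.147,0.005],"finger_gap":1}
    - {"trans":[0.1785,0.147,0.005],"finger_gap":1}
    - {"finger_gap":1}

```text
t: 3.7
eef_pos: [0.5828, 0.1952, 0.2989]
tool_rot: [-0.002, 0.532, 0.847, 0.002]
contact_force: [-0.4, 0.7, -0.7]
gripper_width: 0.998
grasp_force: 0.0
```

Run:
```python
from h import *
go(.583,.187,.163,115.4); print(bot.get_obs()["q"].round(2))
```

```text
shift [-0.0082 -0.0035  0.1359] len 0.136 turn 0.006 pos [0.5828 0.1952 0.2989] yaw 115.73
[ 0.07  0.4  -0.66  1.59  0.25  1.24 -0.18]
```

Emit:
send_path:
  increments:
    - {"finger_gap":1}
    - {"finger_gap":1}

```text
t: 3.9
eef_pos: [0.5841, 0.1855, 0.2989]
tool_rot: [0.0, 0.536, 0.844, -0.001]
contact_force: [0.0, -0.3, -0.1]
gripper_width: 1.0
grasp_force: 0.0
```

Run:
```python
from h import *
go(.583,.187,.163,115.4)
cv2.imwrite("pics/s1.png",bot.read_camera("scene"));cv2.imwrite("pics/t1.png",bot.read_camera("top"))
```

```text
shift [ 0.002  -0.0002  0.1359] len 0.136 turn -0.003 pos [0.5841 0.1855 0.2989] yaw 115.2
```

Settled and on target, so I'll descend and grip.

In the tool's units: 0.03 m is 0.15, 0.025 m is 0.125.

Emit:
send_path:
  increments:
    - {"trans":[0,0,0.15],"finger_gap":1}
    - {"trans":[0,0,0.15],"finger_gap":1}
    - {"trans":[0,0,0.15],"finger_gap":1}
    - {"trans":[0,0,0.125],"finger_gap":1}
    - {"trans":[0,0,0.1],"finger_gap":1}
    - {"finger_gap":1}

```text
t: 4.6
eef_pos: [0.5825, 0.1844, 0.1616]
tool_rot: [-0.001, 0.535, 0.845, -0.002]
contact_force: [-0.6, -0.5, -0.7]
gripper_width: 1.0
grasp_force: 0.0
```

Emit:
send_path:
  increments:
    - {"finger_gap":0.3}
    - {"finger_gap":0.2}
    - {"finger_gap":0.1}
    - {"finger_gap":0}
    - {"finger_gap":0}
    - {"finger_gap":0}
    - {"finger_gap":0}
    - {"finger_gap":0}
  clamp_n: 60

```text
t: 5.4
eef_pos: [0.5847, 0.1873, 0.1653]
tool_rot: [0.001, 0.534, 0.845, 0.001]
contact_force: [-0.3, -1.0, 6.2]
gripper_width: 0.293
grasp_force: 58.2
```

In the tool's units: -0.03 m is -0.15, -0.015 m is -0.075.

Emit:
send_path:
  increments:
    - {"trans":[0,0,-0.075],"finger_gap":0}
    - {"trans":[0,0,-0.15],"finger_gap":0}
    - {"trans":[0,0,-0.15],"finger_gap":0}
    - {"trans":[0,0,-0.15],"finger_gap":0}
    - {"trans":[0,0,-0.15],"finger_gap":0}
    - {"trans":[0,0,-0.15],"finger_gap":0}
    - {"trans":[0,0,-0.15],"finger_gap":0}
    - {"trans":[0,0,-0.15],"finger_gap":0}
    - {"trans":[0,0,-0.075],"finger_gap":0}
    - {"finger_gap":0}
    - {"finger_gap":0}
  clamp_n: 80

```text
t: 6.5
eef_pos: [0.5836, 0.1868, 0.4032]
tool_rot: [-0.0, 0.534, 0.845, -0.001]
contact_force: [0.6, 0.3, -1.8]
gripper_width: 0.287
grasp_force: 78.1
```

Run:
```python
from h import *
a=bot.read_camera("scene");b=bot.read_camera("top")
cv2.imwrite("pics/s2.png",a);cv2.imwrite("pics/t2.png",b)
p=bot.get_obs()["eef_pos"]
go(*p,102)
ci=[]
for n,im in(("scene",a),("top",b)):
    u=proj(n,p-[0,0,.05]).astype(int);print(n,u,proj(n,p),proj(n,p-[0,0,.154]))
    x=max(0,u[0]-40);y=max(0,u[1]-45);print(x,y);ci.append(cv2.resize(im[y:y+90,x:x+80],(400,450),interpolation=cv2.INTER_CUBIC))
cv2.imwrite("pics/c2.png",np.hstack(ci))
```

```text
shift [0. 0. 0.] len 0.0 turn 0.234 pos [0.5834 0.1865 0.4023] yaw 115.41
scene [233 179] [230.76710889 162.7292848 ] [238.22431237 208.91862688]
193 134
top [191 159] [185.99111563 150.95438022] [199.90969252 173.88495156]
151 114
```

View pics/c2.png

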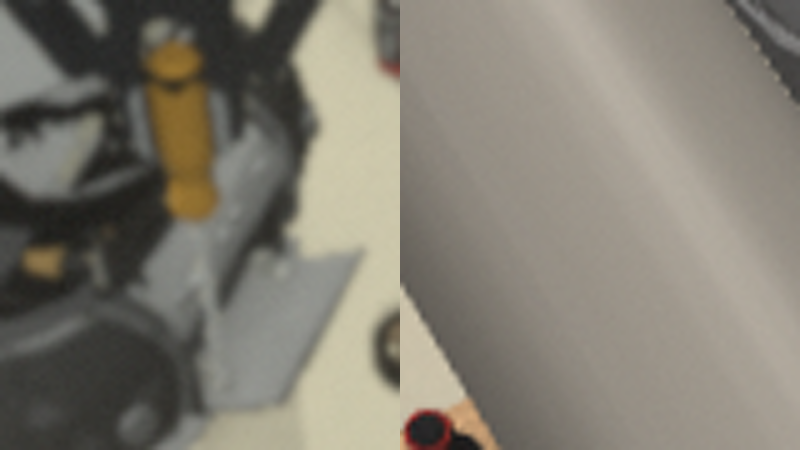

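The scene crop shows the driver held roughly vertical: end at (172,58), nose at (192,215), tip near (220,403). The top view is blocked by the arm. I'll carry it to the stand and check it against the dark PSU.

In the tool's units: 0.117 rad is 0.0372.

Emit:
send_path:
  increments:
    - {"spin":0.0372,"finger_gap":0}
    - {"spin":0.0372,"finger_gap":0}
    - {"finger_gap":0}

```text
t: 6.9
eef_pos: [0.5836, 0.1867, 0.4027]
tool_rot: [-0.001, 0.63, 0.777, -0.001]
contact_force: [-0.9, -0.1, -0.2]
gripper_width: 0.291
grasp_force: 78.0
```

Run:
```python
from h import *
go(.594,-.353,.36,102)
```

```text
shift [-0.5301 -0.1014  0.0433] len 0.541 turn -0.001 pos [0.5836 0.1867 0.4027] yaw 101.94
```

In the tool's units: -0.04 m is -0.2, -0.03 m is -0.15.

Emit:
send_path:
  increments:
    - {"trans":[-0.1,-0.02,0],"finger_gap":0}
    - {"trans":[-0.2,-0.038,0],"finger_gap":0}
    - {"trans":[-0.2,-0.038,0],"finger_gap":0}
    - {"trans":[-0.2,-0.038,0],"finger_gap":0}
    - {"trans":[-0.2,-0.038,0],"finger_gap":0}
    - {"trans":[-0.2,-0.038,0],"finger_gap":0}
    - {"trans":[-0.2,-0.038,0],"finger_gap":0}
    - {"trans":[-0.2,-0.038,0],"finger_gap":0}
    - {"trans":[-0.2,-0.038,0],"finger_gap":0}
    - {"trans":[-0.2,-0.038,0],"finger_gap":0}
    - {"trans":[-0.2,-0.038,0],"finger_gap":0}
    - {"trans":[-0.2,-0.038,0],"finger_gap":0}
    - {"trans":[-0.2,-0.038,0.1],"finger_gap":0}
    - {"trans":[-0.15,-0.03,0.115],"finger_gap":0}
    - {"finger_gap":0}
    - {"finger_gap":0}
    - {"finger_gap":0}

```text
t: 8.6
eef_pos: [0.5959, -0.3509, 0.3615]
tool_rot: [-0.0, 0.628, 0.778, 0.001]
contact_force: [-0.3, -0.2, -0.2]
gripper_width: 0.289
grasp_force: 78.0
```

Create look.py:
```python
import sys
from h import *
k=sys.argv[1];a=bot.read_camera("scene");b=bot.read_camera("top")
cv2.imwrite(f"pics/s{k}.png",a);cv2.imwrite(f"pics/t{k}.png",b)
p=bot.get_obs()["eef_pos"];ci=[]
for n,im in(("scene",a),("top",b)):
    u=proj(n,p-[0,0,.06]).astype(int);x=max(0,u[0]-40);y=max(0,u[1]-45)
    print(n,"origin",x,y,"tcp",proj(n,p).round(1),"tip if vertical 154 below",proj(n,p-[0,0,.154]).round(1))
    ci.append(cv2.resize(im[y:y+90,x:x+80],(400,450),interpolation=cv2.INTER_CUBIC))
cv2.imwrite(f"pics/c{k}.png",cv2.convertScaleAbs(np.hstack(ci),alpha=1.5))
```

```bash
python3 look.py 3; python3 -c "
from h import *
go(.594,-.353,.31)"
```

```text
scene origin 283 27 tcp [324.5  54.5] tip if vertical 154 below [321.4  98.6]
top origin 428 117 tcp [481.5 153.5] tip if vertical 154 below [452.2 175.2]
shift [-0.0017 -0.0025  0.0523] len 0.052 turn 0 pos [ 0.596  -0.3508  0.3623] yaw 102.19
```

View pics/c3.png

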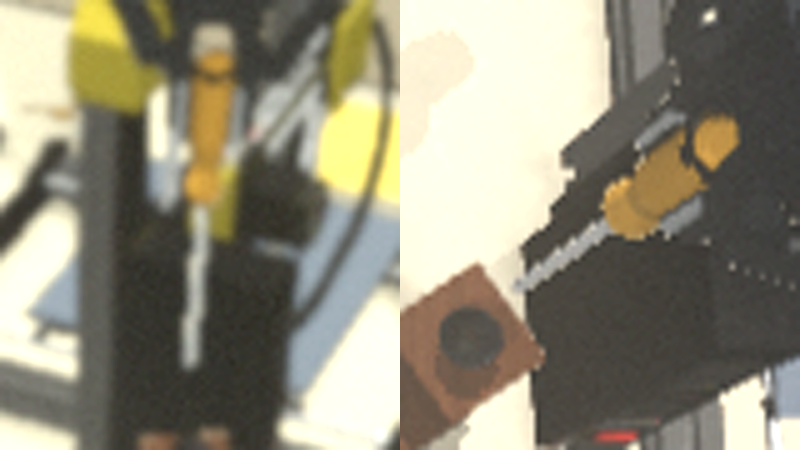

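Both views now show the driver. Scene crop: tip (189,367), end (216,62). Top crop: tip (118,288), end (316,140).

Add to h.py:
```python
def tip(so,to,ps,pt):
    u=lambda o,p:(o[0]+(p[0]+.5)/5-.5,o[1]+(p[1]+.5)/5-.5)
    return tri(u(so,ps),u(to,pt))
```

Run:
```python
from h import *
t=tip((283,27),(428,117),(189,368),(117,288));e=tip((283,27),(428,117),(216,62),(316,140));print(t,e)
print("tip-tcp",t[0]-bot.get_obs()["eef_pos"])
```

```text
(array([ 0.59984349, -0.35124863,  0.2006966 ]), [np.float64(0.0004268131772568312), np.float64(0.0004268131772567777)]) (array([ 0.59502779, -0.34660344,  0.41259826]), [np.float64(0.0013002819457412927), np.float64(0.0013002819457412248)])
tip-tcp [ 0.00379681 -0.00048294 -0.1616107 ]
```

In the tool's units: 0.02 m is 0.1, -0.0065 m is -0.0325.

```bash
python3 -c "
from h import *
go(.5897,-.3528,.31,102)"
```

```text
shift [-0.0006 -0.0067  0.0523] len 0.053 turn 0.003 pos [ 0.596  -0.3508  0.3623] yaw 102.19
```

Emit:
send_path:
  increments:
    - {"trans":[-0.0025,-0.0325,0.1],"finger_gap":0}
    - {"trans":[0,0,0.1],"finger_gap":0}
    - {"trans":[0,0,0.075],"finger_gap":0}
    - {"trans":[0,0,0.05],"finger_gap":0}
    - {"trans":[0,0,0.05],"finger_gap":0}
    - {"finger_gap":0}

```text
t: 9.3
eef_pos: [0.5886, -0.3538, 0.285]
tool_rot: [-0.001, 0.629, 0.777, -0.0]
contact_force: [-0.4, 0.4, -0.0]
gripper_width: 0.292
grasp_force: 78.0
```

```bash
python3 -c "
from h import *
go(.5897,-.3528,.17,102)"
```

```text
shift [0.0007 0.0014 0.115 ] len 0.115 turn 0.001 pos [ 0.5886 -0.3538  0.285 ] yaw 102.03
```

In the tool's units: 0.015 m is 0.075, 0.0005 m is 0.0025.

Emit:
send_path:
  increments:
    - {"trans":[0,0.0025,0.075],"finger_gap":0}
    - {"trans":[0,0.0025,0.075],"finger_gap":0}
    - {"trans":[0,0.0025,0.075],"finger_gap":0}
    - {"finger_gap":0}

```text
t: 9.7
eef_pos: [0.5898, -0.3533, 0.238]
tool_rot: [-0.002, 0.629, 0.777, -0.0]
contact_force: [1.4, -0.4, -2.2]
gripper_width: 0.292
grasp_force: 78.8
```

Emit:
send_path:
  increments:
    - {"trans":[0,0.0025,0.075],"finger_gap":0}
    - {"trans":[0,0.0025,0.075],"finger_gap":0}
    - {"trans":[0,0,0.075],"finger_gap":0}
    - {"trans":[0,0,0.05],"finger_gap":0}
    - {"finger_gap":0}

```text
t: 10.2
eef_pos: [0.5909, -0.3533, 0.1841]
tool_rot: [-0.001, 0.629, 0.777, -0.0]
contact_force: [1.7, -0.6, -2.3]
gripper_width: 0.285
grasp_force: 78.4
```

In the tool's units: 0.008 m is 0.04, 0.006 m is 0.03.

Emit:
send_path:
  increments:
    - {"trans":[0,0,0.04],"finger_gap":0}
    - {"trans":[0,0,0.03],"finger_gap":0}
    - {"trans":[0,0,0.015],"finger_gap":0}
    - {"finger_gap":0}

```text
t: 10.6
eef_pos: [0.5913, -0.3536, 0.1689]
tool_rot: [-0.0, 0.629, 0.777, 0.0]
contact_force: [1.1, 0.1, -1.3]
gripper_width: 0.288
grasp_force: 78.2
```

Emit:
send_path:
  increments:
    - {"trans":[0,0,0.01],"finger_gap":0}
    - {"trans":[0,0,0.01],"finger_gap":0}
    - {"finger_gap":0}

```text
t: 10.9
eef_pos: [0.5925, -0.3542, 0.1665]
tool_rot: [0.001, 0.629, 0.777, 0.0]
contact_force: [1.3, 0.2, 3.9]
gripper_width: 0.289
grasp_force: 78.5
```

In the tool's units: 0.002 m is 0.01.

Emit:
send_path:
  increments:
    - {"trans":[0,0,0.01],"finger_gap":0}
    - {"finger_gap":0}
    - {"finger_gap":0.4}
    - {"finger_gap":0.7}
    - {"finger_gap":1}
    - {"finger_gap":1}
    - {"finger_gap":1}
    - {"finger_gap":1}

```text
t: 11.7
eef_pos: [0.5913, -0.3538, 0.1631]
tool_rot: [-0.0, 0.629, 0.777, -0.0]
contact_force: [-0.1, -0.2, -0.4]
gripper_width: 0.996
grasp_force: 0.0
```

Emit:
send_path:
  increments:
    - {"trans":[0,0,-0.1],"finger_gap":1}
    - {"trans":[0,0,-0.15],"finger_gap":1}
    - {"trans":[0,0,-0.15],"finger_gap":1}
    - {"trans":[0,0,-0.15],"finger_gap":1}
    - {"trans":[0,0,-0.15],"finger_gap":1}
    - {"trans":[0,0,-0.1],"finger_gap":1}
    - {"finger_gap":1}
    - {"finger_gap":1}

```text
t: 12.5
eef_pos: [0.5913, -0.3538, 0.3231]
tool_rot: [0.0, 0.629, 0.777, -0.0]
contact_force: [-0.1, 0.3, -0.6]
gripper_width: 1.002
grasp_force: 0.0
```

```bash
python3 look.py 4;python3 - <<'E'
from h import *
b=bot.read_camera("top");s=cv2.imread("pics/s4.png")
f=lambda im,x,y:cv2.resize(im[y:y+90,x:x+100],(400,360),interpolation=cv2.INTER_CUBIC)
cv2.imwrite("pics/d4.png",np.hstack([f(s,270,60),f(b,390,140)]))
p=np.array([.36,-.25,.34])
go(.56,.2385,.30,115.4)
E
```

```text
scene origin 284 39 tcp [325.6  66.9] tip if vertical 154 below [322.5 108.9]
top origin 422 125 tcp [474.5 162.6] tip if vertical 154 below [447.2 182.2]
shift [0.5855 0.0931 0.0223] len 0.593 turn -0.234 pos [ 0.5907 -0.3536  0.3216] yaw 102.0
```

View pics/d4.png

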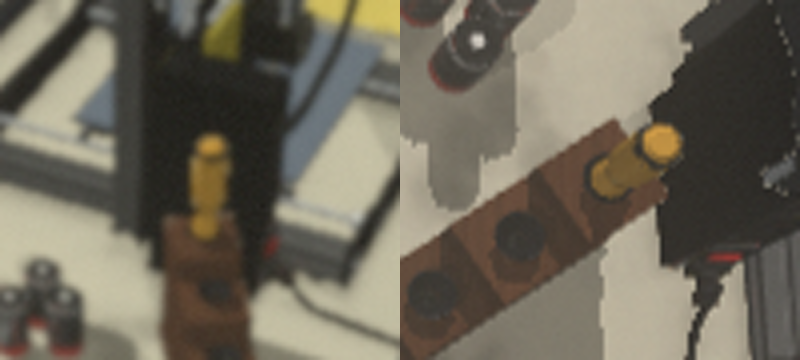

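The picture shows the yellow driver standing upright in the top cup. Next is red.

In the tool's units: 0.039 m is 0.195, 0.006 m is 0.03, -0.117 rad is -0.0372.

Emit:
send_path:
  increments:
    - {"trans":[0.195,0.03,0.005],"finger_gap":1}
    - {"trans":[0.195,0.03,0.005],"finger_gap":1}
    - {"trans":[0.195,0.03,0.005],"finger_gap":1}
    - {"trans":[0.195,0.03,0.005],"finger_gap":1}
    - {"trans":[0.195,0.03,0.005],"finger_gap":1}
    - {"trans":[0.195,0.03,0.005],"finger_gap":1}
    - {"trans":[0.195,0.03,0.005],"finger_gap":1}
    - {"trans":[0.195,0.03,0.005],"finger_gap":1}
    - {"trans":[0.195,0.03,0.005],"finger_gap":1}
    - {"trans":[0.195,0.03,0.005],"finger_gap":1}
    - {"trans":[0.195,0.03,0.005],"finger_gap":1}
    - {"trans":[0.195,0.03,0.005],"finger_gap":1}
    - {"trans":[0.195,0.03,0.005],"finger_gap":1}
    - {"trans":[0.195,0.03,0.005],"finger_gap":1}
    - {"trans":[0.195,0.03,0.005],"finger_gap":1}
    - {"spin":-0.0372,"finger_gap":1}
    - {"spin":-0.0372,"finger_gap":1}
    - {"finger_gap":1}
    - {"finger_gap":1}

```text
t: 14.55
eef_pos: [0.5577, 0.2366, 0.3075]
tool_rot: [-0.0, 0.536, 0.844, -0.001]
contact_force: [-0.2, -0.2, 0.4]
gripper_width: 1.001
grasp_force: 0.0
```

Run:
```python
from h import *
go(.557,.239,.163,115.4)
```

```text
shift [0.0024 0.0006 0.1445] len 0.144 turn -0.003 pos [0.5577 0.2366 0.3075] yaw 115.2
```

In the tool's units: 0.03 m is 0.15, 0.024 m is 0.12.

Emit:
send_path:
  increments:
    - {"trans":[0.012,0,0.15],"finger_gap":1}
    - {"trans":[0,0,0.15],"finger_gap":1}
    - {"trans":[0,0,0.15],"finger_gap":1}
    - {"trans":[0,0,0.15],"finger_gap":1}
    - {"trans":[0,0,0.12],"finger_gap":1}
    - {"finger_gap":1}
    - {"finger_gap":0.5}
    - {"finger_gap":0}
    - {"finger_gap":0}
    - {"finger_gap":0}
    - {"finger_gap":0}
    - {"finger_gap":0}
  clamp_n: 60

```text
t: 15.75
eef_pos: [0.5581, 0.2401, 0.1656]
tool_rot: [0.001, 0.534, 0.845, 0.002]
contact_force: [2.5, 0.5, 5.3]
gripper_width: 0.284
grasp_force: 58.4
```

Emit:
send_path:
  increments:
    - {"trans":[0,0,-0.075],"finger_gap":0}
    - {"trans":[0,0,-0.15],"finger_gap":0}
    - {"trans":[0,0,-0.15],"finger_gap":0}
    - {"trans":[0,0,-0.15],"finger_gap":0}
    - {"trans":[0,0,-0.15],"finger_gap":0}
    - {"trans":[0,0,-0.15],"finger_gap":0}
    - {"trans":[0,0,-0.15],"finger_gap":0}
    - {"trans":[0,0,-0.1],"finger_gap":0}
    - {"finger_gap":0}
    - {"finger_gap":0}
  clamp_n: 80

```text
t: 16.75
eef_pos: [0.5561, 0.2391, 0.379]
tool_rot: [-0.0, 0.534, 0.845, -0.001]
contact_force: [0.2, -0.6, -0.9]
gripper_width: 0.278
grasp_force: 77.4
```

```bash
python3 - <<'E'
from h import *
go(.5626,-.305,.35,115.4)
E
```

```text
shift [-0.4942 -0.2276  0.0295] len 0.545 turn 0.0 pos [0.5561 0.2391 0.379 ] yaw 115.42
```

In the tool's units: -0.0355 m is -0.1775, -0.02 m is -0.1, -0.126 rad is -0.0401.

Emit:
send_path:
  increments:
    - {"trans":[-0.1,-0.046,0],"finger_gap":0}
    - {"trans":[-0.1775,-0.0815,0],"finger_gap":0}
    - {"trans":[-0.1775,-0.0815,0],"finger_gap":0}
    - {"trans":[-0.1775,-0.0815,0],"finger_gap":0}
    - {"trans":[-0.1775,-0.0815,0],"finger_gap":0}
    - {"trans":[-0.1775,-0.0815,0],"finger_gap":0}
    - {"trans":[-0.1775,-0.0815,0],"finger_gap":0}
    - {"trans":[-0.1775,-0.0815,0],"finger_gap":0}
    - {"trans":[-0.1775,-0.0815,0],"finger_gap":0}
    - {"trans":[-0.1775,-0.0815,0],"finger_gap":0}
    - {"trans":[-0.1775,-0.0815,0],"finger_gap":0}
    - {"trans":[-0.1775,-0.0815,0],"finger_gap":0}
    - {"trans":[-0.1775,-0.0815,0],"finger_gap":0}
    - {"trans":[-0.1775,-0.0815,0.1],"finger_gap":0}
    - {"trans":[-0.06,-0.03,0.1],"finger_gap":0}
    - {"spin":-0.0401,"finger_gap":0}
    - {"finger_gap":0}
    - {"finger_gap":0}

```text
t: 18.55
eef_pos: [0.5631, -0.3032, 0.3385]
tool_rot: [-0.001, 0.481, 0.877, 0.0]
contact_force: [0.4, 0.1, -0.5]
gripper_width: 0.278
grasp_force: 77.4
```

```bash
python3 look.py 5;  python3 -c "
from h import *
go(.5626,-.305,.35,122.65)"
```

```text
scene origin 286 45 tcp [327.9  72.4] tip if vertical 154 below [324.5 115.5]
top origin 401 136 tcp [452.5 173.6] tip if vertical 154 below [427.7 192.1]
shift [-0.0011 -0.0018 -0.0106] len 0.011 turn -0.002 pos [ 0.5635 -0.3031  0.3394] yaw 122.56
```

View pics/c5.png

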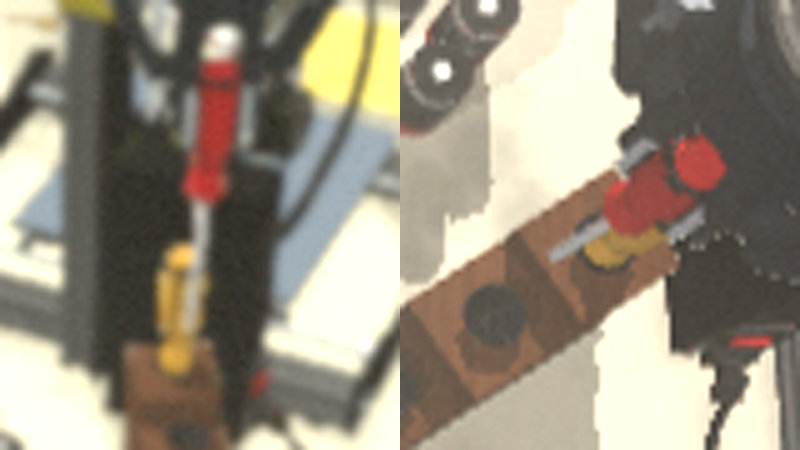

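Red's tip is at (153,258) in the top crop and about (190,336) in the scene crop; its end is at (300,163) and (221,72).

Run:
```python
from h import *
for s in((189,330),(189,336),(189,342)):
  t=tip((286,45),(401,136),s,(152,258));print(t,"tip-tcp",t[0]-bot.get_obs()["eef_pos"])
print(tip((286,45),(401,136),(221,72),(300,163))[0]-bot.get_obs()["eef_pos"])
```

```text
(array([ 0.57033889, -0.30629517,  0.20018526]), [np.float64(0.0005998484674736188), np.float64(0.000599848467473694)]) tip-tcp [ 0.00682864 -0.00315626 -0.13923784]
(array([ 0.5713602 , -0.30841181,  0.19388697]), [np.float64(0.0011176241102237065), np.float64(0.0011176241102234558)]) tip-tcp [ 0.00784995 -0.0052729  -0.14553613]
(array([ 0.57239034, -0.31054666,  0.18752983]), [np.float64(0.0016405787067541784), np.float64(0.0016405787067540767)]) tip-tcp [ 0.00888009 -0.00740775 -0.15189327]
[-0.00219184  0.00070857  0.04329628]
```

In the tool's units: 0.02 m is 0.1, -0.0059 m is -0.0295.

Emit:
send_path:
  increments:
    - {"trans":[0.019,-0.0295,0],"finger_gap":0}
    - {"trans":[0,0,0.1],"finger_gap":0}
    - {"trans":[0,0,0.1],"finger_gap":0}
    - {"trans":[0,0,0.1],"finger_gap":0}
    - {"trans":[0,0,0.075],"finger_gap":0}
    - {"trans":[0,0,0.065],"finger_gap":0}
    - {"finger_gap":0}

```text
t: 19.35
eef_pos: [0.5553, -0.3035, 0.2496]
tool_rot: [-0.001, 0.48, 0.877, -0.0]
contact_force: [-0.0, -0.1, -0.9]
gripper_width: 0.279
grasp_force: 77.4
```

```bash
python3 -c "
from h import *
go(.5565,-.303,.146,122.65)
go(.561,-.305,.146,122.65)"
```

```text
shift [-0.0004  0.0014  0.1036] len 0.104 turn -0.001 pos [ 0.5553 -0.3035  0.2496] yaw 122.62
shift [-0.0045  0.0041  0.1036] len 0.104 turn -0.001 pos [ 0.5553 -0.3035  0.2496] yaw 122.62
```

In the tool's units: 0.01 m is 0.05, 0.001 m is 0.005.

Emit:
send_path:
  increments:
    - {"trans":[0,0.005,0.05],"finger_gap":0}
    - {"trans":[0,0,0.05],"finger_gap":0}
    - {"finger_gap":0}

```text
t: 19.65
eef_pos: [0.5565, -0.3031, 0.2299]
tool_rot: [-0.001, 0.48, 0.877, -0.0]
contact_force: [-0.7, 1.2, -1.3]
gripper_width: 0.282
grasp_force: 77.4
```

Emit:
send_path:
  increments:
    - {"trans":[-0.005,0.005,0.075],"finger_gap":0}
    - {"trans":[-0.005,0.005,0.075],"finger_gap":0}
    - {"finger_gap":0}

```text
t: 19.95
eef_pos: [0.5585, -0.3034, 0.1982]
tool_rot: [-0.002, 0.48, 0.877, -0.0]
contact_force: [-0.1, -0.6, -0.3]
gripper_width: 0.276
grasp_force: 77.4
```

Emit:
send_path:
  increments:
    - {"trans":[-0.005,0.005,0.075],"finger_gap":0}
    - {"trans":[-0.005,0.0025,0.075],"finger_gap":0}
    - {"finger_gap":0}

```text
t: 20.25
eef_pos: [0.5609, -0.3043, 0.1683]
tool_rot: [-0.002, 0.48, 0.877, -0.0]
contact_force: [0.1, 0.3, -0.8]
gripper_width: 0.278
grasp_force: 78.3
```

In the tool's units: 0.01 m is 0.05, 0.008 m is 0.04.

Emit:
send_path:
  increments:
    - {"trans":[-0.0025,0.0025,0.05],"finger_gap":0}
    - {"trans":[0,0,0.04],"finger_gap":0}
    - {"trans":[0,0,0.015],"finger_gap":0}
    - {"finger_gap":0}

```text
t: 20.65
eef_pos: [0.5624, -0.3049, 0.1494]
tool_rot: [-0.001, 0.48, 0.877, -0.0]
contact_force: [-2.4, -0.4, -2.3]
gripper_width: 0.28
grasp_force: 77.5
```

Emit:
send_path:
  increments:
    - {"trans":[0,0,0.01],"finger_gap":0}
    - {"trans":[0,0,0.01],"finger_gap":0}
    - {"finger_gap":0}

```text
t: 20.95
eef_pos: [0.5628, -0.3051, 0.1463]
tool_rot: [-0.0, 0.48, 0.877, -0.0]
contact_force: [-2.9, -1.3, 0.5]
gripper_width: 0.283
grasp_force: 77.2
```

Careful with the scale: shifts go in shares of 0.2 m and turns go in shares of pi rad. That gives: 0.002 m is 0.01.

Emit:
send_path:
  increments:
    - {"trans":[0,0,0.01],"finger_gap":0}
    - {"trans":[0,0,0.01],"finger_gap":0}
    - {"finger_gap":0}

```text
t: 21.25
eef_pos: [0.5634, -0.306, 0.1453]
tool_rot: [0.001, 0.48, 0.877, -0.001]
contact_force: [-9.0, 0.4, 18.1]
gripper_width: 0.279
grasp_force: 78.1
```

Emit:
send_path:
  increments:
    - {"finger_gap":0.4}
    - {"finger_gap":0.7}
    - {"finger_gap":1}
    - {"finger_gap":1}
    - {"finger_gap":1}
    - {"finger_gap":1}

```text
t: 21.85
eef_pos: [0.5631, -0.3049, 0.1421]
tool_rot: [-0.0, 0.48, 0.877, 0.0]
contact_force: [-0.2, -0.1, -0.2]
gripper_width: 0.999
grasp_force: 0.0
```

Emit:
send_path:
  increments:
    - {"trans":[0,0,-0.1],"finger_gap":1}
    - {"trans":[0,0,-0.15],"finger_gap":1}
    - {"trans":[0,0,-0.15],"finger_gap":1}
    - {"trans":[0,0,-0.15],"finger_gap":1}
    - {"trans":[0,0,-0.15],"finger_gap":1}
    - {"trans":[0,0,-0.15],"finger_gap":1}
    - {"finger_gap":1}
    - {"finger_gap":1}

```text
t: 22.65
eef_pos: [0.5632, -0.305, 0.3128]
tool_rot: [0.001, 0.48, 0.877, -0.0]
contact_force: [-0.1, 0.5, -0.2]
gripper_width: 1.001
grasp_force: 0.0
```

```bash
python3 - <<'E'
from h import *
b=bot.read_camera("top");s=bot.read_camera("scene")
f=lambda im,x,y:cv2.resize(im[y:y+90,x:x+100],(400,360),interpolation=cv2.INTER_CUBIC)
cv2.imwrite("pics/d6.png",np.vstack([np.hstack([f(s,270,60),f(b,370,145)]),cv2.resize(np.hstack([s[200:280,190:290],b[165:245,115:215]]),(800,320))])[:600])
go(.5085,.339,.31,115.4)
E
```

```text
shift [0.5713 0.3017 0.0016] len 0.646 turn 0.126 pos [ 0.5624 -0.3048  0.311 ] yaw 122.63
```

View pics/d6.png

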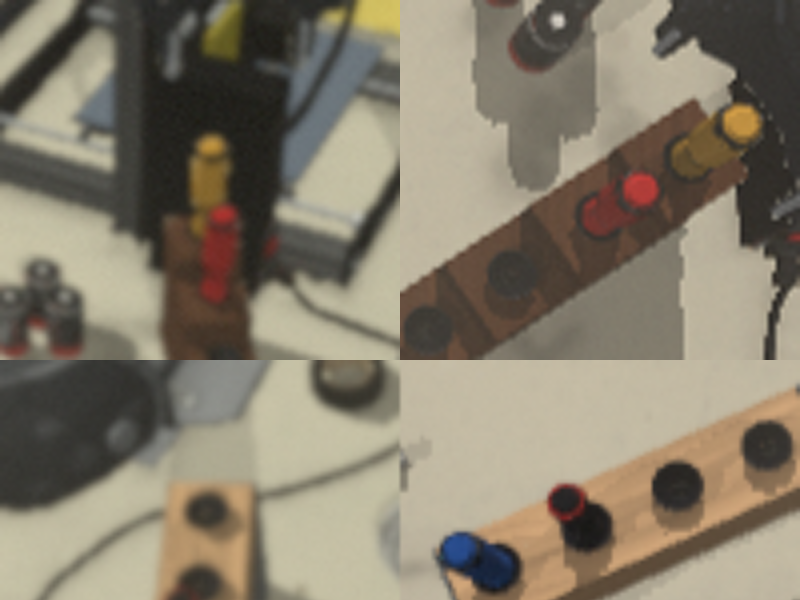

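Yellow and red stand upright on the two high steps. Two rack cups are now visible, at (368,86) and (278,127) in the lower-right panel; I'll extrapolate to blue and black.

Run:
```python
from h import *
u=lambda p:(115+(p[0]+.5)/4-.5,165+(p[1]+.5)/4-.5)
a=plane("top",u((368,86)),.132);b=plane("top",u((278,127)),.132);d=(b-a)/np.linalg.norm(b-a)*.056
print(a,b,np.linalg.norm(b-a),"black",a+2*d,"blue",a+3*d)
for n,p,z in(("blue end",(460-400,550-360),.208),("black end",(568-400,502-360),.2035)):print(n,plane("top",u(p),z))
```

```text
[0.58566918 0.18956636 0.132     ] [0.56101315 0.24026322 0.132     ] 0.05637456372925086 black [0.53668476 0.2902864  0.132     ] blue [0.51219255 0.34064642 0.132     ]
blue end [0.50910688 0.33877458 0.208     ]
black end [0.5365566  0.28429945 0.2035    ]
```

In the tool's units: 0.038 m is 0.19, 0.0202 m is 0.101, 0.126 rad is 0.0401.

Emit:
send_path:
  increments:
    - {"trans":[0.19,0.101,0],"finger_gap":1}
    - {"trans":[0.19,0.101,0],"finger_gap":1}
    - {"trans":[0.19,0.101,0],"finger_gap":1}
    - {"trans":[0.19,0.101,0],"finger_gap":1}
    - {"trans":[0.19,0.101,0],"finger_gap":1}
    - {"trans":[0.19,0.101,0],"finger_gap":1}
    - {"trans":[0.19,0.101,0],"finger_gap":1}
    - {"trans":[0.19,0.101,0],"finger_gap":1}
    - {"trans":[0.19,0.101,0],"finger_gap":1}
    - {"trans":[0.19,0.101,0],"finger_gap":1}
    - {"trans":[0.19,0.101,0],"finger_gap":1}
    - {"trans":[0.19,0.101,0],"finger_gap":1}
    - {"trans":[0.19,0.101,0],"finger_gap":1}
    - {"trans":[0.19,0.101,0],"finger_gap":1}
    - {"trans":[0.19,0.101,0],"finger_gap":1}
    - {"spin":0.0401,"finger_gap":1}
    - {"finger_gap":1}
    - {"finger_gap":1}
    - {"finger_gap":1}

```text
t: 24.65
eef_pos: [0.5114, 0.3369, 0.3117]
tool_rot: [0.0, 0.534, 0.845, -0.001]
contact_force: [-0.0, 0.5, 0.1]
gripper_width: 0.995
grasp_force: 0.0
```

Run:
```python
from h import *
go(.5105,.3395,.1675,115.4)
```

```text
shift [0.0028 0.0004 0.1442] len 0.144 turn 0.0 pos [0.5114 0.3369 0.3117] yaw 115.41
```

In the tool's units: 0.03 m is 0.15, 0.024 m is 0.12.

Emit:
send_path:
  increments:
    - {"trans":[0.014,0,0.15],"finger_gap":1}
    - {"trans":[0,0,0.15],"finger_gap":1}
    - {"trans":[0,0,0.15],"finger_gap":1}
    - {"trans":[0,0,0.15],"finger_gap":1}
    - {"trans":[0,0,0.12],"finger_gap":1}
    - {"finger_gap":1}
    - {"finger_gap":0.5}
    - {"finger_gap":0}
    - {"finger_gap":0}
    - {"finger_gap":0}
    - {"finger_gap":0}
    - {"finger_gap":0}
  clamp_n: 60

```text
t: 25.85
eef_pos: [0.5104, 0.3415, 0.1693]
tool_rot: [0.001, 0.534, 0.845, 0.001]
contact_force: [0.5, 0.7, 4.8]
gripper_width: 0.256
grasp_force: 58.6
```

Emit:
send_path:
  increments:
    - {"trans":[0,0,-0.075],"finger_gap":0}
    - {"trans":[0,0,-0.15],"finger_gap":0}
    - {"trans":[0,0,-0.15],"finger_gap":0}
    - {"trans":[0,0,-0.15],"finger_gap":0}
    - {"trans":[0,0,-0.15],"finger_gap":0}
    - {"trans":[0,0,-0.15],"finger_gap":0}
    - {"trans":[0,0,-0.1],"finger_gap":0}
    - {"finger_gap":0}
    - {"finger_gap":0}
  clamp_n: 80

```text
t: 26.75
eef_pos: [0.5093, 0.3408, 0.3533]
tool_rot: [0.0, 0.534, 0.845, -0.0]
contact_force: [0.6, 0.1, -1.2]
gripper_width: 0.245
grasp_force: 78.4
```

```bash
python3 - <<'E'
from h import *
go(.5315,-.2585,.30,115.4)
E
```

```text
shift [-0.5508 -0.2372  0.0535] len 0.602 turn 0.0 pos [0.5093 0.3408 0.3533] yaw 115.42
```

In the tool's units: -0.038 m is -0.19, -0.0157 m is -0.0785, -0.126 rad is -0.0401.

Emit:
send_path:
  increments:
    - {"trans":[-0.1,-0.043,0],"finger_gap":0}
    - {"trans":[-0.19,-0.082,0],"finger_gap":0}
    - {"trans":[-0.19,-0.082,0],"finger_gap":0}
    - {"trans":[-0.19,-0.082,0],"finger_gap":0}
    - {"trans":[-0.19,-0.082,0],"finger_gap":0}
    - {"trans":[-0.19,-0.082,0],"finger_gap":0}
    - {"trans":[-0.19,-0.082,0],"finger_gap":0}
    - {"trans":[-0.19,-0.082,0],"finger_gap":0}
    - {"trans":[-0.19,-0.082,0],"finger_gap":0}
    - {"trans":[-0.19,-0.082,0],"finger_gap":0}
    - {"trans":[-0.19,-0.082,0],"finger_gap":0}
    - {"trans":[-0.19,-0.082,0],"finger_gap":0}
    - {"trans":[-0.19,-0.082,0],"finger_gap":0}
    - {"trans":[-0.19,-0.082,0.075],"finger_gap":0}
    - {"trans":[-0.184,-0.0785,0.1],"finger_gap":0}
    - {"trans":[0,0,0.09],"spin":-0.0401,"finger_gap":0}
    - {"finger_gap":0}
    - {"finger_gap":0}

```text
t: 28.55
eef_pos: [0.531, -0.2572, 0.2995]
tool_rot: [-0.001, 0.481, 0.877, 0.0]
contact_force: [-0.2, -0.3, -0.4]
gripper_width: 0.247
grasp_force: 78.4
```

```bash
python3 look.py 7;  python3 -c "
from h import *
go(.5325,-.2585,.30,122.65)"
```

```text
scene origin 289 67 tcp [330.9  95.1] tip if vertical 154 below [327.2 136.2]
top origin 374 155 tcp [422.9 194.2] tip if vertical 154 below [402.9 209.3]
shift [-0.0014 -0.0004  0.0012] len 0.002 turn -0.0 pos [ 0.5321 -0.2571  0.3012] yaw 122.62
```

View pics/c7.png

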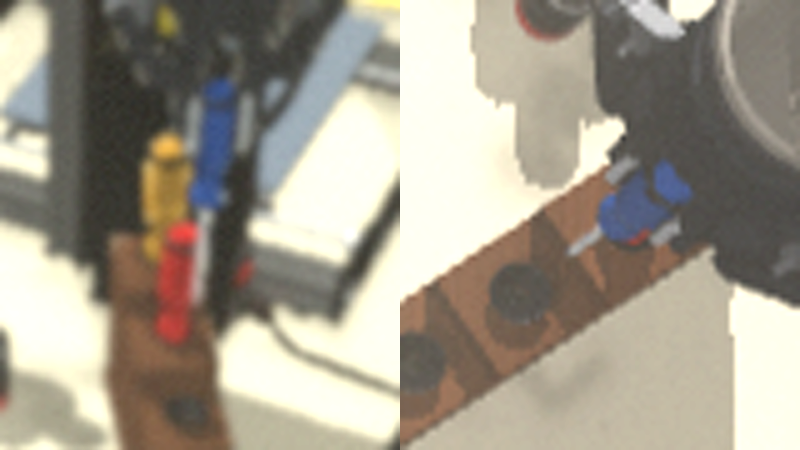

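Blue's tip is at (170,253) in the top crop and (201,303) in the scene crop; the target cup is at (121,292) in the top crop.

Run:
```python
from h import *
P=bot.get_obs()["eef_pos"]
t=tip((289,67),(374,155),(201,303),(169,253));print(t,t[0]-P)
u=lambda o,p:(o[0]+(p[0]+.5)/5-.5,o[1]+(p[1]+.5)/5-.5)
print(plane("top",u((374,155),(169,253)),P[2]-.117)-P)
print("cup",plane("top",u((374,155),(121,292)),.088),tip((289,67),(374,155),(186,411),(121,292)))
print("tip target", .548-.028*.5396,-.2823+.028*.842)
```

```text
(array([ 0.53216216, -0.25815503,  0.18347917]), [np.float64(0.0020353832882806177), np.float64(0.0020353832882804936)]) [ 7.54275941e-05 -1.09409337e-03 -1.17689585e-01]
[ 0.00196042 -0.00055023 -0.117     ]
cup [ 0.53466078 -0.25991295  0.088     ] (array([ 0.53396   , -0.25911264,  0.09127481]), [np.float64(8.561581922826544e-05), np.float64(8.561581922836806e-05)])
tip target 0.5328912 -0.258724
```

In the tool's units: 0.02 m is 0.1, -0.001 m is -0.005.

Emit:
send_path:
  increments:
    - {"trans":[-0.005,0.0025,0.1],"finger_gap":0}
    - {"trans":[0,0,0.1],"finger_gap":0}
    - {"trans":[0,0,0.1],"finger_gap":0}
    - {"trans":[0,0,0.1],"finger_gap":0}
    - {"trans":[0,0,0.08],"finger_gap":0}
    - {"finger_gap":0}

```text
t: 29.25
eef_pos: [0.5318, -0.2577, 0.2032]
tool_rot: [-0.001, 0.48, 0.877, -0.0]
contact_force: [-0.5, 0.1, -1.0]
gripper_width: 0.247
grasp_force: 78.4
```

Emit:
send_path:
  increments:
    - {"trans":[0,0,0.075],"finger_gap":0}
    - {"trans":[0,0,0.075],"finger_gap":0}
    - {"finger_gap":0}

```text
t: 29.55
eef_pos: [0.5312, -0.2585, 0.1723]
tool_rot: [-0.002, 0.48, 0.877, -0.0]
contact_force: [-1.1, -0.0, -1.2]
gripper_width: 0.247
grasp_force: 78.4
```

Emit:
send_path:
  increments:
    - {"trans":[0,0,0.075],"finger_gap":0}
    - {"trans":[0,0,0.075],"finger_gap":0}
    - {"finger_gap":0}

```text
t: 29.85
eef_pos: [0.5308, -0.2585, 0.1416]
tool_rot: [-0.002, 0.48, 0.877, -0.0]
contact_force: [0.0, 0.2, -0.9]
gripper_width: 0.253
grasp_force: 78.4
```

In the tool's units: 0.008 m is 0.04, 0.005 m is 0.025.

Emit:
send_path:
  increments:
    - {"trans":[0,0.005,0.04],"finger_gap":0}
    - {"trans":[0,0,0.025],"finger_gap":0}
    - {"finger_gap":0}

```text
t: 30.15
eef_pos: [0.5329, -0.2583, 0.1306]
tool_rot: [-0.001, 0.48, 0.877, -0.0]
contact_force: [1.1, 0.6, 0.4]
gripper_width: 0.251
grasp_force: 78.4
```

Emit:
send_path:
  increments:
    - {"trans":[0,0,0.01],"finger_gap":0}
    - {"trans":[0,0,0.005],"finger_gap":0}
    - {"finger_gap":0}

```text
t: 30.45
eef_pos: [0.5333, -0.2585, 0.1284]
tool_rot: [0.0, 0.48, 0.877, -0.0]
contact_force: [-0.0, -0.3, 0.4]
gripper_width: 0.25
grasp_force: 78.4
```

Emit:
send_path:
  increments:
    - {"trans":[0,0,0.01],"finger_gap":0}
    - {"finger_gap":0}

```text
t: 30.65
eef_pos: [0.5335, -0.2581, 0.1267]
tool_rot: [0.0, 0.48, 0.877, 0.0]
contact_force: [-0.7, 1.4, 2.7]
gripper_width: 0.248
grasp_force: 78.9
```

Contact is starting; I'll press 2 mm more, release and go to black.

In the tool's units: 0.002 m is 0.01.

Emit:
send_path:
  increments:
    - {"trans":[0,0,0.01],"finger_gap":0}
    - {"finger_gap":0}

```text
t: 30.85
eef_pos: [0.5337, -0.2581, 0.1259]
tool_rot: [0.0, 0.48, 0.877, 0.0]
contact_force: [-4.3, 3.2, 13.9]
gripper_width: 0.248
grasp_force: 79.9
```

Emit:
send_path:
  increments:
    - {"finger_gap":0.4}
    - {"finger_gap":0.7}
    - {"finger_gap":1}
    - {"finger_gap":1}
    - {"finger_gap":1}
    - {"finger_gap":1}

```text
t: 31.45
eef_pos: [0.5332, -0.2585, 0.1242]
tool_rot: [-0.0, 0.48, 0.877, -0.0]
contact_force: [0.4, 0.8, -0.7]
gripper_width: 1.003
grasp_force: 0.0
```

Emit:
send_path:
  increments:
    - {"trans":[0,0,-0.1],"finger_gap":1}
    - {"trans":[0,0,-0.15],"finger_gap":1}
    - {"trans":[0,0,-0.15],"finger_gap":1}
    - {"trans":[0,0,-0.15],"finger_gap":1}
    - {"trans":[0,0,-0.2],"finger_gap":1}
    - {"trans":[0,0,-0.2],"finger_gap":1}
    - {"finger_gap":1}
    - {"finger_gap":1}

```text
t: 32.25
eef_pos: [0.5336, -0.2586, 0.3151]
tool_rot: [0.001, 0.48, 0.877, -0.0]
contact_force: [-0.8, -0.8, -0.5]
gripper_width: 0.998
grasp_force: 0.0
```

```bash
python3 - <<'E'
from h import *
go(.5367,.287,.30,115.4)
E
```

```text
shift [0.4579 0.2967 0.0146] len 0.546 turn 0.126 pos [ 0.5336 -0.2586  0.3151] yaw 122.62
```

In the tool's units: 0.0327 m is 0.1635, 0.0212 m is 0.106, 0.126 rad is 0.0401.

Emit:
send_path:
  increments:
    - {"trans":[0.1635,0.106,0.005],"finger_gap":1}
    - {"trans":[0.1635,0.106,0.005],"finger_gap":1}
    - {"trans":[0.1635,0.106,0.005],"finger_gap":1}
    - {"trans":[0.1635,0.106,0.005],"finger_gap":1}
    - {"trans":[0.1635,0.106,0.005],"finger_gap":1}
    - {"trans":[0.1635,0.106,0.005],"finger_gap":1}
    - {"trans":[0.1635,0.106,0.005],"finger_gap":1}
    - {"trans":[0.1635,0.106,0.005],"finger_gap":1}
    - {"trans":[0.1635,0.106,0.005],"finger_gap":1}
    - {"trans":[0.1635,0.106,0.005],"finger_gap":1}
    - {"trans":[0.1635,0.106,0.005],"finger_gap":1}
    - {"trans":[0.1635,0.106,0.005],"finger_gap":1}
    - {"trans":[0.1635,0.106,0.005],"finger_gap":1}
    - {"trans":[0.1635,0.106,0.005],"finger_gap":1}
    - {"spin":0.0401,"finger_gap":1}
    - {"finger_gap":1}
    - {"finger_gap":1}
    - {"finger_gap":1}

```text
t: 34.05
eef_pos: [0.5366, 0.2856, 0.2996]
tool_rot: [-0.0, 0.534, 0.845, -0.001]
contact_force: [0.1, -0.3, 1.0]
gripper_width: 0.999
grasp_force: 0.0
```

Run:
```python
from h import *
go(.5367,.287,.1625,115.4)
```

```text
shift [0.0013 0.0008 0.1371] len 0.137 turn 0.0 pos [0.5366 0.2856 0.2996] yaw 115.43
```

In the tool's units: 0.03 m is 0.15, 0.017 m is 0.085.

Emit:
send_path:
  increments:
    - {"trans":[0.0065,0,0.15],"finger_gap":1}
    - {"trans":[0,0,0.15],"finger_gap":1}
    - {"trans":[0,0,0.15],"finger_gap":1}
    - {"trans":[0,0,0.15],"finger_gap":1}
    - {"trans":[0,0,0.085],"finger_gap":1}
    - {"finger_gap":1}
    - {"finger_gap":0.5}
    - {"finger_gap":0}
    - {"finger_gap":0}
    - {"finger_gap":0}
    - {"finger_gap":0}
    - {"finger_gap":0}
  clamp_n: 60

```text
t: 35.25
eef_pos: [0.5365, 0.2886, 0.1641]
tool_rot: [0.0, 0.534, 0.845, 0.001]
contact_force: [0.7, -0.1, 3.0]
gripper_width: 0.22
grasp_force: 58.5
```

Emit:
send_path:
  increments:
    - {"trans":[0,0,-0.075],"finger_gap":0}
    - {"trans":[0,0,-0.15],"finger_gap":0}
    - {"trans":[0,0,-0.15],"finger_gap":0}
    - {"trans":[0,0,-0.15],"finger_gap":0}
    - {"trans":[0,0,-0.15],"finger_gap":0}
    - {"trans":[0,0,-0.1],"finger_gap":0}
    - {"finger_gap":0}
    - {"finger_gap":0}
  clamp_n: 80

```text
t: 36.05
eef_pos: [0.5355, 0.2882, 0.3185]
tool_rot: [0.0, 0.534, 0.845, -0.0]
contact_force: [-0.1, 0.7, -1.5]
gripper_width: 0.221
grasp_force: 78.2
```

```bash
python3 - <<'E'
from h import *
go(.503,-.211,.26,115.4)
E
```

```text
shift [-0.4369 -0.2436  0.0586] len 0.504 turn 0.0 pos [0.5355 0.2882 0.3185] yaw 115.41
```

In the tool's units: -0.035 m is -0.175, -0.032 m is -0.16, -0.126 rad is -0.0401.

Emit:
send_path:
  increments:
    - {"trans":[-0.1,-0.055,0],"finger_gap":0}
    - {"trans":[-0.175,-0.0975,0],"finger_gap":0}
    - {"trans":[-0.175,-0.0975,0],"finger_gap":0}
    - {"trans":[-0.175,-0.0975,0],"finger_gap":0}
    - {"trans":[-0.175,-0.0975,0],"finger_gap":0}
    - {"trans":[-0.175,-0.0975,0],"finger_gap":0}
    - {"trans":[-0.175,-0.0975,0],"finger_gap":0}
    - {"trans":[-0.175,-0.0975,0],"finger_gap":0}
    - {"trans":[-0.175,-0.0975,0],"finger_gap":0}
    - {"trans":[-0.175,-0.0975,0],"finger_gap":0}
    - {"trans":[-0.175,-0.0975,0],"finger_gap":0}
    - {"trans":[-0.175,-0.0975,0.1],"finger_gap":0}
    - {"trans":[-0.16,-0.093,0.1],"finger_gap":0}
    - {"trans":[0,0,0.09],"spin":-0.0401,"finger_gap":0}
    - {"finger_gap":0}
    - {"finger_gap":0}

```text
t: 37.65
eef_pos: [0.5024, -0.2101, 0.2596]
tool_rot: [-0.001, 0.481, 0.877, 0.0]
contact_force: [-0.3, 1.1, -0.2]
gripper_width: 0.219
grasp_force: 78.2
```

```bash
python3 look.py 8;  python3 -c "
from h import *
go(.503,-.211,.26,122.65)"
```

```text
scene origin 291 89 tcp [332.9 118.4] tip if vertical 154 below [329.  157.5]
top origin 347 172 tcp [394.4 212.3] tip if vertical 154 below [378.9 224.5]
shift [-0.0006 -0.001   0.0011] len 0.002 turn -0.001 pos [ 0.5035 -0.21    0.2611] yaw 122.62
```

View pics/c8.png

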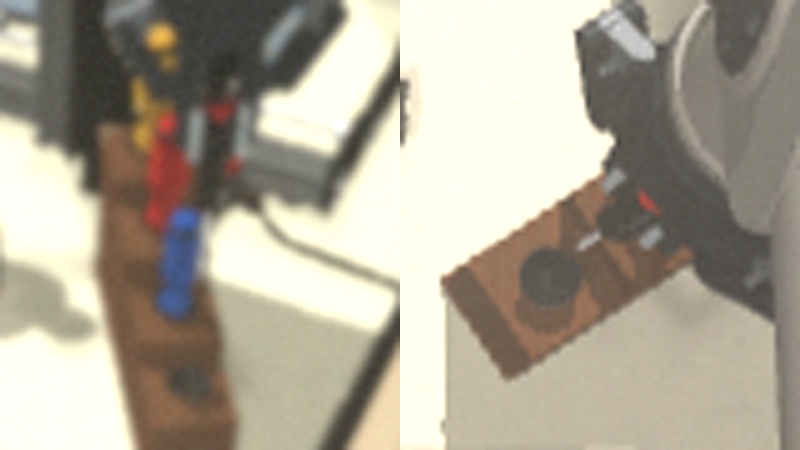

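Blue is seated. Black's tip is at (180,246) in the top crop and about (203,268) in the scene crop. The cup is at (149,276) and (190,381).

Run:
```python
from h import *
P=bot.get_obs()["eef_pos"]
u=lambda o,p:(o[0]+(p[0]+.5)/5-.5,o[1]+(p[1]+.5)/5-.5)
T=tip((291,89),(347,172),(203,268),(180,246));print(T,T[0]-P)
print("tip",plane("top",u((347,172),(180,246)),P[2]-.093))
print("cup",plane("top",u((347,172),(149,276)),.069),tip((291,89),(347,172),(190,381),(149,276)))
print("line", .548-.084*.5396,-.2823+.084*.842)
```

```text
(array([ 0.49973819, -0.20378904,  0.17775516]), [np.float64(0.000484884576084657), np.float64(0.00048488457608447455)]) [-0.00377306  0.00621965 -0.08333588]
tip [ 0.50187246 -0.20579227  0.16809104]
cup [ 0.50411049 -0.21185227  0.069     ] (array([ 0.50291733, -0.21076145,  0.0746469 ]), [np.float64(0.0003024205242471569), np.float64(0.0003024205242471056)])
line 0.5026736 -0.21157199999999998
```

In the tool's units: 0.02 m is 0.1, -0.0054 m is -0.027.

Emit:
send_path:
  increments:
    - {"trans":[-0.027,-0.009,0.05],"finger_gap":0}
    - {"trans":[0,0,0.1],"finger_gap":0}
    - {"trans":[0,0,0.1],"finger_gap":0}
    - {"trans":[0,0,0.1],"finger_gap":0}
    - {"trans":[0,0,0.08],"finger_gap":0}
    - {"trans":[0,0,0.05],"finger_gap":0}
    - {"finger_gap":0}

```text
t: 38.45
eef_pos: [0.5036, -0.2164, 0.1631]
tool_rot: [-0.001, 0.48, 0.877, -0.0]
contact_force: [-0.2, 0.4, -1.9]
gripper_width: 0.215
grasp_force: 78.2
```

Emit:
send_path:
  increments:
    - {"trans":[0,0,0.04],"finger_gap":0}
    - {"trans":[0,0,0.04],"finger_gap":0}
    - {"finger_gap":0}

```text
t: 38.75
eef_pos: [0.5037, -0.2166, 0.1475]
tool_rot: [-0.001, 0.48, 0.877, -0.0]
contact_force: [-0.5, -0.2, -1.3]
gripper_width: 0.219
grasp_force: 78.2
```

Emit:
send_path:
  increments:
    - {"trans":[0.005,0,0.05],"finger_gap":0}
    - {"trans":[0.005,0,0.05],"finger_gap":0}
    - {"finger_gap":0}

```text
t: 39.05
eef_pos: [0.5019, -0.2145, 0.1266]
tool_rot: [-0.001, 0.48, 0.877, -0.0]
contact_force: [-0.3, 0.6, -0.5]
gripper_width: 0.221
grasp_force: 78.2
```

In the tool's units: 0.01 m is 0.05, 0.008 m is 0.04.

Emit:
send_path:
  increments:
    - {"trans":[0.005,0,0.05],"finger_gap":0}
    - {"trans":[0.005,0,0.04],"finger_gap":0}
    - {"trans":[0,0,0.015],"finger_gap":0}
    - {"finger_gap":0}

```text
t: 39.45
eef_pos: [0.5019, -0.2134, 0.1067]
tool_rot: [-0.0, 0.48, 0.877, -0.0]
contact_force: [1.0, -0.8, -0.8]
gripper_width: 0.217
grasp_force: 78.1
```

Emit:
send_path:
  increments:
    - {"trans":[0,0,0.01],"finger_gap":0}
    - {"finger_gap":0}

```text
t: 39.65
eef_pos: [0.5022, -0.2133, 0.1053]
tool_rot: [0.0, 0.48, 0.877, 0.0]
contact_force: [-0.5, -1.0, -1.4]
gripper_width: 0.218
grasp_force: 78.2
```

Emit:
send_path:
  increments:
    - {"trans":[0,0,0.01],"finger_gap":0}
    - {"finger_gap":0}

```text
t: 39.85
eef_pos: [0.5022, -0.2133, 0.1033]
tool_rot: [0.0, 0.48, 0.877, 0.0]
contact_force: [0.8, -0.5, -1.0]
gripper_width: 0.216
grasp_force: 78.3
```

In the tool's units: 0.002 m is 0.01.

Emit:
send_path:
  increments:
    - {"trans":[0,0,0.01],"finger_gap":0}
    - {"finger_gap":0}

```text
t: 40.05
eef_pos: [0.5032, -0.2132, 0.1019]
tool_rot: [0.001, 0.48, 0.877, 0.0]
contact_force: [2.2, 1.7, 4.3]
gripper_width: 0.217
grasp_force: 78.7
```

Emit:
send_path:
  increments:
    - {"trans":[0,0,0.01],"finger_gap":0}
    - {"finger_gap":0}

```text
t: 40.25
eef_pos: [0.5038, -0.2134, 0.1014]
tool_rot: [0.002, 0.48, 0.877, 0.0]
contact_force: [-1.2, 1.3, 16.7]
gripper_width: 0.217
grasp_force: 80.0
```

Seated. I'll release, lift, retreat toward the robot side and inspect.

Emit:
send_path:
  increments:
    - {"finger_gap":0.4}
    - {"finger_gap":0.7}
    - {"finger_gap":1}
    - {"finger_gap":1}
    - {"finger_gap":1}
    - {"finger_gap":1}

```text
t: 40.85
eef_pos: [0.5019, -0.2133, 0.0991]
tool_rot: [-0.0, 0.48, 0.877, -0.0]
contact_force: [0.3, -0.1, -0.4]
gripper_width: 1.002
grasp_force: 0.0
```

Emit:
send_path:
  increments:
    - {"trans":[0,0,-0.1],"finger_gap":1}
    - {"trans":[0,0,-0.15],"finger_gap":1}
    - {"trans":[0,0,-0.15],"finger_gap":1}
    - {"trans":[0,0,-0.15],"finger_gap":1}
    - {"trans":[0,0,-0.2],"finger_gap":1}
    - {"trans":[0,0,-0.2],"finger_gap":1}
    - {"trans":[0.15,0,0],"finger_gap":1}
    - {"trans":[0.2,0,0],"finger_gap":1}
    - {"trans":[0.2,0,0],"finger_gap":1}
    - {"trans":[0.2,0,0],"finger_gap":1}
    - {"trans":[0.2,0,0],"finger_gap":1}
    - {"trans":[0.15,0,0],"finger_gap":1}
    - {"finger_gap":1}
    - {"finger_gap":1}
    - {"finger_gap":1}

```text
t: 42.35
eef_pos: [0.3839, -0.0289, 0.2894]
tool_rot: [0.0, 0.481, 0.877, 0.0]
contact_force: [-0.1, -0.2, -0.1]
gripper_width: 0.998
grasp_force: 0.0
```

```bash
python3 - <<'E'
from h import *
b=bot.read_camera("top");s=bot.read_camera("scene")
f=lambda im,x,y:cv2.resize(im[y:y+120,x:x+100],(400,480),interpolation=cv2.INTER_CUBIC)
cv2.imwrite("pics/d9.png",np.hstack([f(s,270,75),f(b,365,135)]))
E
```

```text
(no output)
```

View pics/d9.png

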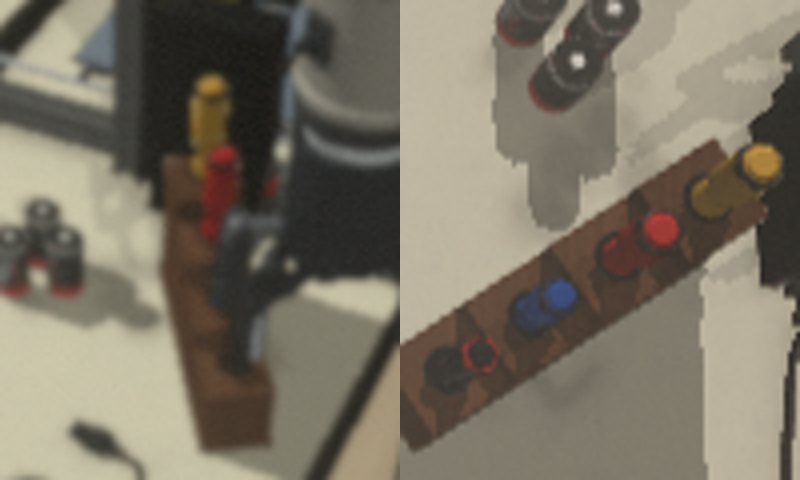

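All four are upright in order. The arm hides blue and black in the scene view, so I'll step aside and triangulate the handle ends.

In the tool's units: 0.04 m is 0.2, 0.03 m is 0.15.

Emit:
send_path:
  increments:
    - {"trans":[0.1,0.15,-0.05],"finger_gap":1}
    - {"trans":[0.1,0.2,-0.05],"finger_gap":1}
    - {"trans":[0.15,0.2,-0.05],"finger_gap":1}
    - {"trans":[0.2,0.15,0],"finger_gap":1}
    - {"trans":[0.2,0.1,0],"finger_gap":1}
    - {"trans":[0.2,0.05,0],"finger_gap":1}
    - {"finger_gap":1}
    - {"finger_gap":1}

```text
t: 43.25
eef_pos: [0.4241, 0.223, 0.3188]
tool_rot: [-0.0, 0.479, 0.878, -0.0]
contact_force: [0.7, -0.5, -0.8]
gripper_width: 0.999
grasp_force: 0.0
```

```bash
python3 - <<'E'
from h import *
b=bot.read_camera("top");s=bot.read_camera("scene")
f=lambda im,x,y:cv2.resize(im[y:y+100,x:x+80],(400,500),interpolation=cv2.INTER_CUBIC)
cv2.imwrite("pics/d10.png",np.hstack([f(s,290,80),f(b,365,150)]));cv2.imwrite("pics/t10.png",b)
E
```

```text
(no output)
```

View pics/d10.png

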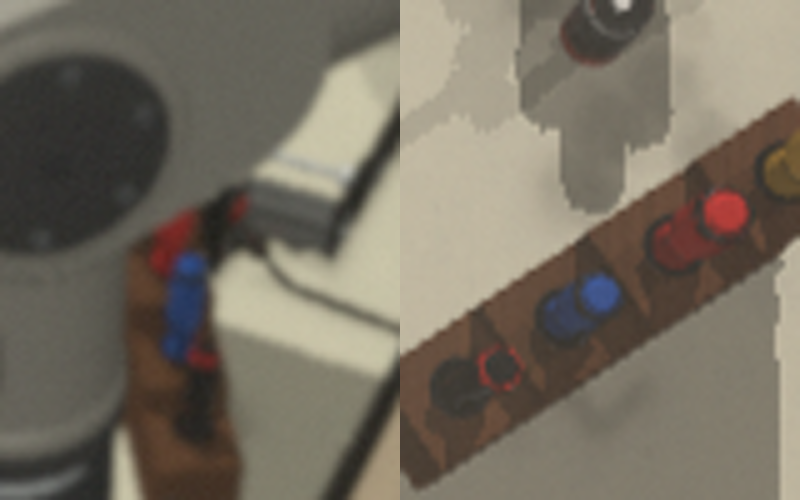

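Blue and black show clearly: ends at scene (189,263), (203,355) and top (200,294), (99,369). Yellow and red ends come from the previous picture: scene (211,86), (223,155) and top (362,164), (261,230).

Run:
```python
from h import *
u=lambda p,x0,y0,s:(x0+(p[0]+.5)/s-.5,y0+(p[1]+.5)/s-.5)
for n,z,a,b in(("blue",.1645,(189,263),(200,294)),("black",.1415,(203,355),(99,369))):print(n,z,tri(u(a,290,80,5),u(b,365,150,5)))
for n,z,a,b in(("yellow",.217,(211,86),(362,164)),("red",.195,(223,155),(261,230))):print(n,z,tri(u(a,270,75,4),u(b,365,135,4)))
# bystanders: shift between first and last top view
a=cv2.imread("pics/top0.png");b=cv2.imread("pics/t10.png")
for n,(x,y,w,h) in dict(tin=(240,222,38,40),tape=(290,176,30,30),br=(326,236,18,24)).items():print(n,cv2.absdiff(a[y:y+h,x:x+w],b[y:y+h,x:x+w]).mean().round(1))
```

```text
blue 0.1645 (array([ 0.53164998, -0.25631631,  0.16416175]), [np.float64(0.0008074367362107941), np.float64(0.0008074367362106391)])
black 0.1415 (array([ 0.50338592, -0.21775501,  0.1299509 ]), [np.float64(0.0009588174056041037), np.float64(0.0009588174056042617)])
yellow 0.217 (array([ 0.59381363, -0.35406136,  0.21600316]), [np.float64(0.0008024658739887849), np.float64(0.0008024658739886241)])
red 0.195 (array([ 0.56195966, -0.30559802,  0.19241184]), [np.float64(0.00016060293846937494), np.float64(0.0001606029384695871)])
tin 1.1
tape 1.1
br 1.0
```

```bash
python3 -c "
from station import bot
print(bot.hand_in())"
```

```text
the job is handed in; nothing more can be done
None
```

All four screwdrivers stand upright in the stepped stand, longest on the highest step to shortest on the lowest; final handle heights match fully seated (black's reading is rougher), the dish, tape roll and bracket are unmoved, and the job is handed in at about 43 s.

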